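# Clamp a test coupon to the reference post with cross-lock tweezers

## Task

Get the polished steel coupon ready for the microscope: stand it flat and centred against the flat face of the little post on the white stage plate, and before letting go press it on with a light steady push of about 7 N for a second, never hard. Then squeeze the cross-lock tweezers open, take them off their stand, set them down centrally over coupon and post together until their shoulder rests gently on top, and release, so that they stay there holding coupon and post clamped together. Leave the other things on the desk alone.

Things in the scene. Friction and masses are not known exactly. Their poses are not given: they have to be found in the camera images.
- stage: fixed white plastic stage plate, 200 (its x) x 170 (its y) x 14 mm thick; origin at the centre of its underside, on the desk. On it, on the line x = 0, the upright aluminium post, 22 (x) x 8 (y) x 36 mm high, flat front face looking to the plate's -y. A stub and a small flat spare coupon lie on its +y part beside the post; the coupon to be clamped starts on its -y part.
- leaf_l (a joint): travel of each tweezers arm in m (the two are coupled): 0 on the stand, 0.005 squeezed to the stop, 0.003 on a 20 mm stack. Jaw gap = 14 mm + 2 x this (12 mm when free, 24 mm at the stop). The spring on each arm: 5 N at 0, 8 N at 0.003, 10 N at the stop.
- stage_top (a point): point on the plate's top face at the middle of the post's slide; axes of the plate. The post is clamped (it does not move) somewhere on this slide: its front face stands anywhere from y = -12 to +12 mm of this point, at x = 0. Its place is not measured: find it by sight or by feel. Coupon (12 mm) and post (8 mm) together make a stack 20 mm thick in y, flat on top 36 mm above this point.
- coupon_mid (a point): centre of the loose steel coupon, a plain plate standing on edge on the stage plate: 34 (its x) x 12 (its y) x 36 mm high, about 0.1 kg. Starts 20 to 75 mm off the post's face, turned a little. Held by its two ends (34 mm apart along x) both broad faces stay free, and the fingers clear the narrower post. Tips over if pushed high up.
- stand: fixed black tweezers stand: base 130 (x) x 100 (y) x 14 mm with an upright fin 22 (x) x 14 (y) x 36 mm in its middle, onto which the tweezers are clipped; origin at the centre of the base's underside. A brass weight stands on the base.
- tweezers_grip (a point): grip point of the upright steel cross-lock tweezers (0.07 kg, jaws down): midway between their two squeeze wings, half-way up. Axes: z up, y the line along which wings and jaws move. Wings: upright plates 20 (x) x 4 (y) x 36 (z) mm, outer faces 46 mm apart on the stand, 36 mm when squeezed to the stop; a fixed spine 12 (x) x 18 (y) mm lies between. At the stop they sit firmly, centred, in a grip.
- tweezers_shoulder (a point): centre of the spine's flat underside (the shoulder), 46 mm below the grip point. Two jaws, 16 mm wide in x and 5 mm thick, reach 28 mm below it, their tips splayed a little. Pinching the wings together along y opens the jaws, because the arms cross. On the stand the shoulder rests on the fin's top; lift 40 mm straight up to come clear.
Not all that is in view belongs to the job. Of the things shaped like the part that bears leaf_l, the bare steel one is meant. What is shaped like the part that bears coupon_mid but turquoise or yellow is not meant.

How it is judged:
By the outcome, as a careful person would: the job done as asked, in the order asked, and still so for the second after the job is handed in, with the robot touching nothing.
It also fails if it takes over 58 s, if anything falls off the work surface, if the arm or the gripper's body presses on something with over 40 N, if the wrist force passes 120 N, or if a joint passes its speed limit or range.

## Robot

A 7-joint arm with a two-finger parallel gripper is mounted at the origin on the work surface. World frame = base frame: x ahead of the robot, y to its left, z up, the work surface at z = 0. Lengths are in m, angles in rad, forces in N, time in s.
With the tool pointing down it reaches from about 0.35 to 0.9 m from the base axis. Payload 19.9 kg.
Tool frame: the origin (TCP) lies midway between the tips of the shut fingers; the grasp point (between the pads) lies 19 mm behind it; z points along the fingers, y is the line along which they close (so a half turn about z gives the same grasp; the last joint's range is limited). The gripper opens to 94 mm and grips with 3 to 60 N. Pads are 16 mm wide; open, the fingers measure 119 mm over their backs; the gripper's body (75 mm by 177 mm) begins 78 mm behind the grasp point.
Start: joints at [-1.224, 0.417, -0.01, 1.614, 0.005, 1.111, -0.053], TCP at [0.236, 0.579, 0.205] pointing down, gripper open.
Joint ranges: [-2.81, 2.81], [-0.39, 2.02], [-1.27, 1.25], [0.06, 2.57], [-1.19, 4.33], [0.19, 2], [-2.82, 2.82]. Speed limits (rad/s): [1.89, 1.89, 2.39, 2.39, 3.01, 3.01, 3.01].

## Interface

Orientations are given as [roll, pitch, yaw] about the fixed x, y, z axes, in that order (R = Rz(yaw) Ry(pitch) Rx(roll)).
In Python, from plant import bot gives the robot as it stands. The module is installed in compiled form; this text tells all that it offers.
- The arm moves only by the shell command python3 -m pendant 'ROWS' [FORCE]. ROWS is JSON, one flat list of numbers, 5 for each row, row after row: the finger opening in m, from 0 to 0.094, then the shift along the tool's x, y, z in m, then the turn about the tool's z in degrees. In form: [fingers, x, y, z, yaw, fingers, x, y, z, yaw, ...]. A call has 1 to 12 rows; each row is the pose to reach, as a shift and turn from the pose commanded when the call began, along the tool's axes at that moment; what a row does not reach only later rows make up. A row lasts 1/10 s, in which the tool goes at most 50 mm and 8.59 degrees, less where a joint would pass 70% of its speed; a pose out of reach is approached as far as the arm can. A call with a gripper value outside its range is refused whole. The fingers move at their own pace and stop on an object; FORCE is the grip in N (left out, the last holds). Time passes only in rows, so rows that repeat a pose let the fingers close. It gives the time, the measured TCP pose, the force, the opening and the grip force at its end, in the units of the state.
- bot.get_state(): the state, without advancing time (a new reading comes with each control period).
- bot.camera(name): name is "side" or "top"; returns a dict with "color" (400x640x3 uint8, red, green, blue), "depth" (400x640 float32, m along the optical axis (not along the pixel's ray), 0 where there is no reading), "fx", "fy", "cx", "cy" (pixels), "R" (3x3) and "t" (3): a world point X has camera coordinates R X + t. Camera axes: x right, y down, z forward; pixel columns grow to the right and rows downward; lengths in m; the calibration is good to about 2 mm. A picture is of the moment at which its call begins.
- bot.close_job(): hands the job in; it is judged then, once.
The state is a dict: "time": time; "joint_pos": joint angles; "qd": joint speeds; "effort": joint torques, N m; "tool_pos": TCP position; "tcp_rot": TCP orientation; "contact_force": force on the tool from outside, world axes, zero at the start; "ft_torque": the same for the moment, N m; "opening": opening from 0.0 (shut) to 1.0 (fully open); "grip_force": force on a finger pad.
Only numpy, scipy, OpenCV 4.12 (cv2) and the standard library are available. Lean on these libraries where they do the work, as an engineer would, in place of code of your own. Each camera call takes 0.05 s, during which the arm holds its last target. There are 200 camera calls.

## Working session

There is one attempt and no reset: what is moved stays moved. The work goes in short steps, Python scripts to look and compute and a shell command to move; the robot and the scene stay as the last step left them, time stands still between calls to the robot, and variables do not carry over. Pictures are saved under pics/ and viewed, at most 12 in all, crops included, and the job is handed in when it is done.

```bash
mkdir -p pics; cat > h.py <<'E'
import numpy as np, cv2
from plant import bot
def snap(n,out):
    c=bot.camera(n); np.savez('pics/'+out+'.npz',**c); cv2.imwrite('pics/'+out+'.png',c['color'][:,:,::-1]); return c
def load(out): return np.load('pics/'+out+'.npz')
def world(c,u,v,r=1):
    p=c['depth'][v-r:v+r+1,u-r:u+r+1]; d=np.median(p[p>0]); return c['R'].T@(np.array([(u-c['cx'])/c['fx']*d,(v-c['cy'])/c['fy']*d,d])-c['t'])
def onz(c,u,v,z):
    o=-c['R'].T@c['t']; r=c['R'].T@np.array([(u-c['cx'])/c['fx'],(v-c['cy'])/c['fy'],1]); return o+r*(z-o[2])/r[2]
def pix(c,X):
    p=c['R']@np.array(X)+c['t']; return p[0]/p[2]*c['fx']+c['cx'],p[1]/p[2]*c['fy']+c['cy']
def crop(c,u0,v0,u1,v1,s,out): cv2.imwrite('pics/'+out+'.png',cv2.resize(c['color'][v0:v1,u0:u1,::-1],None,fx=s,fy=s,interpolation=cv2.INTER_CUBIC))
E
python3 - <<'E'
from h import *
a=snap('top','t0');b=snap('side','s0')
for c in(a,b): print(c['fx'],-c['R'].T@c['t'],c['R'][2])
print(bot.get_state())
E
```

```text
378.9966056569818 [ 0.37032906 -0.03283417  1.00406841] [ 0.16770232 -0.00299056 -0.98583314]
503.7294601722388 [ 0.2645598  -0.88968346  0.77290314] [ 0.22748103  0.75802263 -0.6112725 ]
{'time': 0.1, 'joint_pos': array([-1.22450105,  0.4179322 , -0.01031452,  1.61406338,  0.00468729,
        1.11070552, -0.0529733 ]), 'qd': array([ 9.56929191e-05, -8.72610116e-04,  2.24799935e-04, -4.71546560e-03,
       -1.92039403e-03, -1.19048555e-03,  4.88085387e-04]), 'effort': array([ 1.72129585e-03, -8.52579546e+01,  6.39978703e-01, -4.26696503e+01,
       -4.89238976e-02,  1.62798003e-02,  1.03287414e-04]), 'tool_pos': array([0.23622154, 0.57829548, 0.20489788]), 'tcp_rot': array([-3.14051042e+00,  6.87044718e-05,  2.75383677e+00]), 'contact_force': array([0.20080633, 0.55183381, 1.23067593]), 'ft_torque': array([-0.02069826,  0.02588409, -0.02929105]), 'grip_force': 0.0, 'opening': 0.9998567371651083}
```

View pics/t0.png

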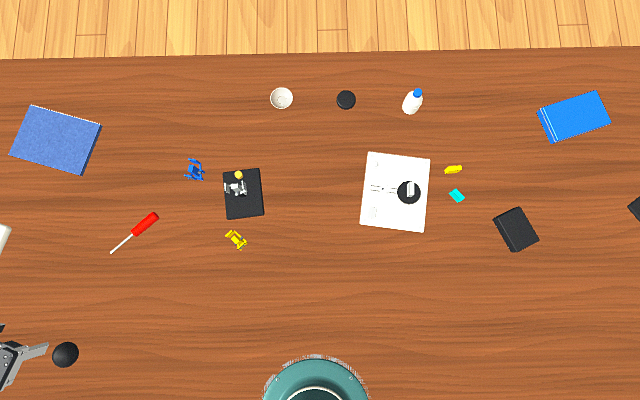

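View pics/s0.png

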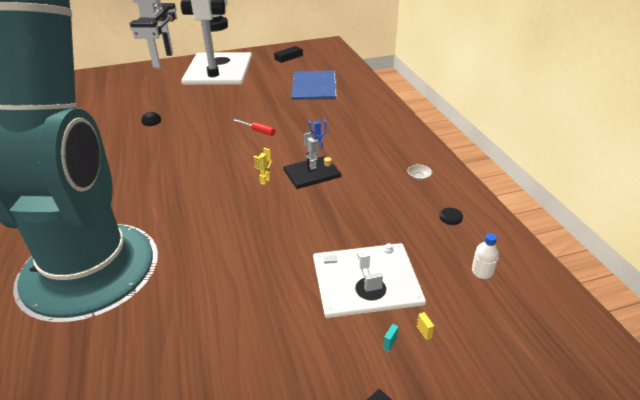

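The top view shows the white stage (397,192), with the post at about (388,190) and the steel coupon on a black disc at (410,190). Tweezers candidates are steel on the black stand (237,188), blue (195,170) and yellow (236,239). Coupon candidates are steel (410,190), yellow (453,169), turquoise (457,195) and the flat spare on the plate (374,212). I choose the steel ones and check them in a close crop.

```bash
python3 - <<'E'
from h import *
a=load('t0');b=load('s0')
A=cv2.resize(a['color'][145:240,355:435],None,fx=5,fy=5,interpolation=2)
B=cv2.resize(a['color'][160:225,215:270],None,fx=5,fy=5,interpolation=2)
C=np.zeros((475,675+5,3),np.uint8);C[:475,:400]=A;C[:325,405:680]=B
cv2.imwrite('pics/c1.png',C[:,:,::-1])
A=cv2.resize(b['color'][240:315,310:425],None,fx=4,fy=4,interpolation=2)
B=cv2.resize(b['color'][110:190,280:345],None,fx=4,fy=4,interpolation=2)
C=np.zeros((330,730,3),np.uint8);C[:300,:460]=A;C[:320,465:725]=B
cv2.imwrite('pics/c2.png',C[:,:,::-1])
E
```

```text
(no output)
```

View pics/c1.png

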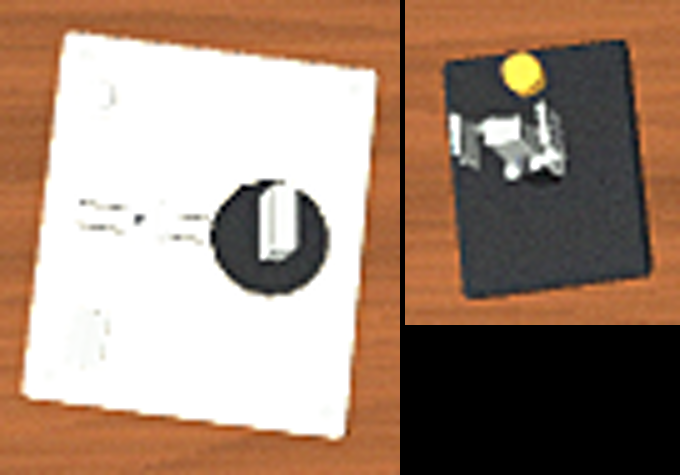

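View pics/c2.png

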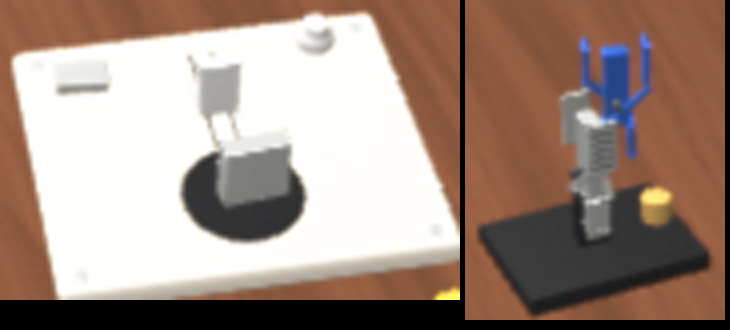

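Both crops confirm the choice: the grey coupon is on the black disc at top (409,189), the post stands in front of the slide slots at (387,189), and the steel tweezers are on the fin at about (237,188). Next I take poses from the plate corners and the depth.

```bash
cat > m.py <<'E'
from h import *
def cloud(c):
    d=c['depth'];v,u=np.mgrid[:400,:640];P=np.stack([(u-c['cx'])/c['fx']*d,(v-c['cy'])/c['fy']*d,d],-1)-c['t']
    P=P@c['R'];P[d<=0]=9;return P
def rect(P,m):
    q=P[m][:,:2]*1000; r=cv2.minAreaRect(q.astype(np.float32)); return len(q),np.round(np.r_[r[0],r[1],r[2]],1),np.round(q.mean(0),1),np.round(np.median(P[m][:,2])*1000,1)
E
python3 - <<'E'
from m import *
a=load('t0');b=load('s0')
S=np.array([onz(a,(x)/5+355-.4,y/5+145-.4,.014) for x,y in[(66,33),(377,70),(345,437),(22,397)]])[:,:2]
T=np.array([onz(a,(x-405)/5+215-.4,y/5+160-.4,.014) for x,y in[(445,62),(627,40),(652,273),(467,298)]])[:,:2]
for Q in(S,T): print(Q.mean(0),[np.linalg.norm(Q[i]-Q[i-1]) for i in range(4)],cv2.minAreaRect((Q*1000).astype(np.float32)),
  np.degrees(np.arctan2(*(Q[0]-Q[3])[::-1])),np.degrees(np.arctan2(*(Q[1]-Q[2])[::-1])))
for n,c in(('t',a),('s',b)):
    P=cloud(c);s=S.mean(0);t=T.mean(0)
    m=(abs(P[...,:2]-s)<.12).all(-1)&(P[...,2]>.042)&(P[...,2]<.07)
    k,l=cv2.connectedComponents(m.astype(np.uint8))
    for i in range(1,k): 
        if (l==i).sum()>3: print(n,'stage',rect(P,l==i))
    for lo,hi in((.045,.075),(.075,.095),(.1,.12),(.12,.16)):
        m=(abs(P[...,:2]-t)<.06).all(-1)&(P[...,2]>lo)&(P[...,2]<hi)
        k,l=cv2.connectedComponents(m.astype(np.uint8))
        for i in range(1,k):
            if (l==i).sum()>2: print(n,lo,rect(P,l==i))
E
```

```text
[ 0.55492164 -0.2240801 ] [np.float64(0.19944235815442665), np.float64(0.16865133537180454), np.float64(0.1995490107304669), np.float64(0.1695732956094013)] ((554.9835205078125, -223.85623168945312), (169.5697479248047, 200.64991760253906), 81.25810241699219) -9.00698105129876 -8.74189976794114
[0.55811294 0.17979789] [np.float64(0.12840242752807074), np.float64(0.09804575482185092), np.float64(0.12725400952994634), np.float64(0.09771266880930415)] ((558.3795166015625, 179.74581909179688), (128.40243530273438, 98.03966522216797), 6.4671759605407715) 6.467177208403024 6.319939281475161
t stage (32, array([ 558.8, -201. ,    7.8,   21.4,   85.4]), array([ 558.8, -200.9]), np.float64(49.1))
t stage (65, array([ 555.2, -258.8,   10.7,   32.7,   86. ]), array([ 554.9, -258.4]), np.float64(49.3))
t 0.045 (46, array([555.1, 183.3,  23.4,  24.9,  28.9]), array([552.1, 179.7]), np.float64(67.0))
t 0.075 (16, array([557.2, 159.1,   8.1,  21.2,  68.8]), array([555.9, 160.2]), np.float64(84.3))
t 0.075 (19, array([556.7, 200.8,   3.4,  20.1,  89.1]), array([556.3, 200.9]), np.float64(86.9))
t 0.
[... 184 characters left out ...]
.8))
t 0.1 (23, array([556. , 202.5,  18.3,   4.3,  11.5]), array([556., 202.]), np.float64(111.9))
t 0.1 (40, array([558.8, 181.2,  11.7,  17.2,   5.9]), array([558.3, 181.2]), np.float64(107.5))
s stage (48, array([ 558.4, -203.2,    9.6,   21.1,   75.5]), array([ 558.2, -203.6]), np.float64(47.1))
s stage (114, array([ 555. , -261.3,   34.2,   15.2,    0. ]), array([ 554.8, -262.7]), np.float64(47.0))
s 0.045 (80, array([558.6, 175.4,  24.2,  28.9,  11.1]), array([556.7, 175.3]), np.float64(55.5))
s 0.075 (87, array([558.4, 180.4,  20.9,  50. ,   5.1]), array([556.6, 173.1]), np.float64(85.7))
s 0.1 (87, array([559.2, 181.8,  18.9,  52.9,   5. ]), array([558.6, 179.7]), np.float64(105.6))
```

```bash
cat > go.py <<'E'
import sys,numpy as np
from plant import bot
# usage: go.py x y z yaw(deg) -> shift in tool axes from measured pose; '-' keeps
s=bot.get_state();p=s['tool_pos'];y=s['tcp_rot'][2]
a=sys.argv[1:]
if a:
    t=np.array([float(v)/1000 if v!='-' else p[i] for i,v in enumerate(a[:3])]);d=t-p
    ty=np.radians(float(a[3])) if a[3]!='-' else y
    from scipy.spatial.transform import Rotation as Ro
    R=Ro.from_euler('xyz',s['tcp_rot']).as_matrix()
    print('shift mm',np.round(R.T@d*1000,1),'turn',round(-(np.degrees(ty-y)+180)%360-180 if 0 else -(((np.degrees(ty-y)+180)%360)-180),1))
print('t',round(s['time'],2),'p',np.round(p*1000,1),'rot',np.round(np.degrees(s['tcp_rot']),2),'F',np.round(s['contact_force'],1),'op',round(s['opening']*94,1),'g',round(s['grip_force'],1),'q',np.round(s['joint_pos'],2))
E
python3 go.py 500 200 205 110;python3 go.py 555 -259.5 120 86
```

```text
shift mm [-3.872e+02 -2.505e+02  2.000e-01] turn 47.8
t 0.1 p [236.2 578.3 204.9] rot [-179.94    0.    157.78] F [0.2 0.6 1.2] op 94.0 g 0.0 q [-1.22  0.42 -0.01  1.61  0.    1.11 -0.05]
shift mm [-611.9 -655.    85.6] turn 71.8
t 0.1 p [236.2 578.3 204.9] rot [-179.94    0.    157.78] F [0.2 0.6 1.2] op 94.0 g 0.0 q [-1.22  0.42 -0.01  1.61  0.    1.11 -0.05]
```

```bash
python3 -m pendant '[0.06,-0.387,-0.25,0,48,0.06,-0.387,-0.25,0,48,0.06,-0.387,-0.25,0,48,0.06,-0.387,-0.25,0,48,0.06,-0.387,-0.25,0,48,0.06,-0.387,-0.25,0,48,0.06,-0.387,-0.25,0,48,0.06,-0.387,-0.25,0,48,0.06,-0.387,-0.25,0,48,0.06,-0.387,-0.25,0,48,0.06,-0.612,-0.655,0,72,0.06,-0.612,-0.655,0,72]' 15; python3 go.py 555 -259.5 110 86
```

```text
time: 1.3
tool_pos: [0.5117, 0.1008, 0.2052]
tcp_rot: [-3.141, 0.0, 1.612]
contact_force: [1.9, 0.0, -0.2]
opening: 0.639
grip_force: 0.0
shift mm [-361.8   28.4   95.2] turn 6.4
t 1.3 p [511.7 100.8 205.2] rot [-179.97    0.     92.36] F [ 1.9  0.  -0.2] op 60.1 g 0.0 q [-0.64  0.25  0.45  1.88 -0.12  1.04 -0.09]
```

```bash
python3 -m pendant '[0.06,-0.36,0.028,0,6,0.06,-0.36,0.028,0,6,0.06,-0.36,0.028,0,6,0.06,-0.36,0.028,0,6,0.06,-0.36,0.028,0,6,0.06,-0.36,0.028,0,6,0.06,-0.36,0.028,0.05,6,0.06,-0.36,0.028,0.09,6,0.06,-0.36,0.028,0.09,6,0.06,-0.36,0.028,0.09,6,0.06,-0.36,0.028,0.09,6,0.06,-0.36,0.028,0.09,6]'; python3 go.py 555 -259.5 18 86
```

```text
time: 2.5
tool_pos: [0.5575, -0.2559, 0.1174]
tcp_rot: [3.139, 0.0, 1.513]
contact_force: [-0.2, 0.7, -0.4]
opening: 0.637
grip_force: 0.0
shift mm [-3.8 -2.5 99.4] turn 0.7
t 2.5 p [ 557.5 -255.9  117.4] rot [1.7985e+02 1.0000e-02 8.6690e+01] F [-0.2  0.7 -0.4] op 59.9 g 0.0 q [-0.03  0.54  0.55  1.74 -0.34  0.95  0.6 ]
```

```bash
python3 -m pendant '[0.06,-0.004,-0.002,0.03,1,0.06,-0.004,-0.002,0.06,1,0.06,-0.004,-0.002,0.08,1,0.06,-0.004,-0.002,0.09,1,0.06,-0.004,-0.002,0.097,1,0.06,-0.004,-0.002,0.099,1,0.06,-0.004,-0.002,0.099,1,0.06,-0.004,-0.002,0.099,1]'; python3 go.py 555 -259.5 18 86; python3 -c "
from h import *
c=snap('side','s1');crop(c,290,190,450,310,4,'s1c')"
```

```text
time: 3.3
tool_pos: [0.5545, -0.2609, 0.0174]
tcp_rot: [3.14, 0.0, 1.494]
contact_force: [0.1, 0.7, 0.4]
opening: 0.638
grip_force: 0.0
shift mm [ 1.4  0.4 -0.6] turn -0.4
t 3.3 p [ 554.5 -260.9   17.4] rot [1.7993e+02 2.0000e-02 8.5600e+01] F [0.1 0.7 0.4] op 60.0 g 0.0 q [ 0.03  0.68  0.49  1.79 -0.43  0.78  0.66]
```

View pics/s1c.png

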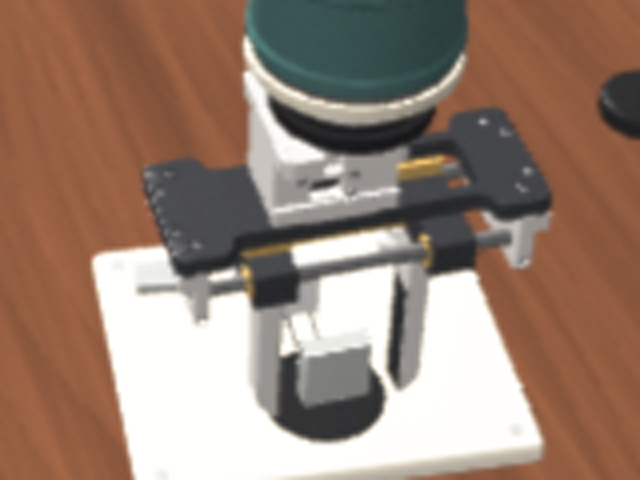

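The crop shows the coupon (330,370) standing between the fingers (265,360) and (405,330). Closing.

```bash
python3 -m pendant '[0.03,0.001,0,0,0,0.03,0.001,0,0,0,0.03,0.001,0,0,0,0.03,0.001,0,0,0,0.03,0.001,0,0,0,0.03,0.001,0,0,0,0.03,0.001,0,-0.003,0,0.03,0.001,0,-0.003,0,0.03,0.001,0,-0.003,0]' 30; python3 go.py 558 -210 - 81.1;python3 go.py
```

```text
time: 4.25
tool_pos: [0.554, -0.2597, 0.0195]
tcp_rot: [-3.142, 0.0, 1.494]
contact_force: [-0.7, -0.2, -1.8]
opening: 0.362
grip_force: 30.0
shift mm [49.9  0.2 -0. ] turn 4.5
t 4.25 p [ 554.  -259.7   19.5] rot [-180.      0.     85.59] F [-0.7 -0.2 -1.8] op 34.0 g 30.0 q [ 0.03  0.68  0.49  1.79 -0.43  0.79  0.65]
t 4.25 p [ 554.  -259.7   19.5] rot [-180.      0.     85.59] F [-0.7 -0.2 -1.8] op 34.0 g 30.0 q [ 0.03  0.68  0.49  1.79 -0.43  0.79  0.65]
```

```bash
python3 go.py 555.8 -219 - 81.1
```

```text
shift mm [40.8 -1.3 -0. ] turn 4.5
t 4.25 p [ 554.  -259.7   19.5] rot [-180.      0.     85.59] F [-0.7 -0.2 -1.8] op 34.0 g 30.0 q [ 0.03  0.68  0.49  1.79 -0.43  0.79  0.65]
```

```bash
python3 -m pendant '[0.03,0.01,0,-0.001,2,0.03,0.02,-0.001,-0.001,4,0.03,0.03,-0.001,-0.001,4.5,0.03,0.038,-0.0013,-0.001,4.5,0.03,0.041,-0.0013,-0.001,4.5,0.03,0.041,-0.0013,-0.001,4.5,0.03,0.041,-0.0013,-0.001,4.5,0.03,0.041,-0.0013,-0.001,4.5]'; python3 go.py 555.8 -219 - 81.1; python3 - <<'E'
from m import *
b=snap('side','s2');a=snap('top','t2')
for n,c in(('t',a),('s',b)):
    P=cloud(c)
    m=(abs(P[...,:2]-[.557,-.212])<.035).all(-1)&(P[...,2]>.043)&(P[...,2]<.054)
    k,l=cv2.connectedComponents(m.astype(np.uint8))
    for i in range(1,k):
        if (l==i).sum()>3: print(n,rect(P,l==i))
crop(b,330,230,420,300,8,'s2c')
E
```

```text
time: 5.05
tool_pos: [0.5558, -0.2193, 0.0205]
tcp_rot: [3.142, 0.0, 1.415]
contact_force: [0.5, -0.4, -0.6]
opening: 0.358
grip_force: 30.0
shift mm [ 0.3 -0.1 -0. ] turn -0.0
t 5.05 p [ 555.8 -219.3   20.5] rot [1.800e+02 2.000e-02 8.107e+01] F [ 0.5 -0.4 -0.6] op 33.6 g 30.0 q [-0.06  0.66  0.51  1.82 -0.44  0.77  0.53]
s (211, array([ 556.3, -215.3,   34.5,   58.3,   80.2]), array([ 556.4, -220.5]), np.float64(49.2))
```

View pics/s2c.png

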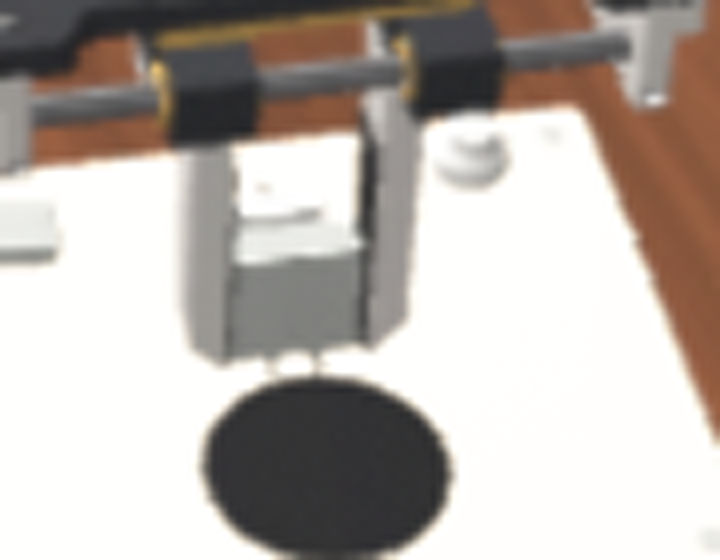

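```bash
python3 - <<'E'
from m import *
b=load('s2');th=np.radians(-8.9);ex=np.array([np.cos(th),np.sin(th)]);ey=np.array([-ex[1],ex[0]])
for n,x,y in(('postL',240,217),('postR',322,210),('coupBL',235,237),('coupBR',360,232),('coupFL',235,264),('coupFR',362,248)):
    p=onz(b,x/8+330-.44,y/8+230-.44,.050 if n[0]=='p' else .051)[:2]*1000-[554.9,-224]; print(n,np.round([p@ex,p@ey],1))
g=b['color'][250:268,355:380].mean(-1).astype(int);print(g)
E
```

```text
postL [-10.3  16.6]
postR [10.7 15.6]
coupBL [-13.3   8.8]
coupBR [18.1  5.2]
coupFL [-15.3  -0.6]
coupFR [17.3 -0.4]
[[152 151 151 158 217 253 254 254 254 254 254 254 254 254 254 254 254 254
  253 204  90  61 121 145 149]
 [152 151 150 151 177 252 254 254 254 254 254 254 254 254 254 254 254 254
  253 203  89  59 119 145 150]
 [152 152 151 149 161 251 254 250 253 254 254 254 254 254 254 254 254 254
  253 201  87  58 118 144 150]
 [152 151 151 150 166 252 253 229 232 253 254 254 254 254 254 254 254 254
  253 190  74  64 140 151 150]
 [152 150 151 153 195 252 253 249 246 252 253 254 254 254 254 254 254 254
  253 188  72  63 143 151 150]
 [152 151 150 153 188 251 254 253 253 253 253 252 252 252 252 246 253 254
  253 187  72  67 141 152 150]
 [152 150 151 147 149 246 253 253 251 249 242 228 198 185 186 230 252 254
  253 184  73  81 136 149 150]
 [152 150 150 146 141 174 194 196 194 191 188 186 180 183 201 230 248 250
  248 165  69  82 136 149 149]
 [151 151 149 134 149 191 205 211 210 209 218 225 227 229 232 233 234 235
  232 152  73  82 136 150 150]
 [152 151 148 132 157 221 232 232 231
[... 208 characters left out ...]
31 229 227 225 225 232 233 223 214 194
  176 148  90 103 140 149 150]
 [151 151 148 135 176 226 234 223 209 187 171 150 139 143 145 143 142 138
  134 125  85 106 141 149 149]
 [151 151 148 130 117 139 147 145 141 138 134 129 127 128 128 127 128 129
  130 127  90 121 145 150 151]
 [151 151 148 126 111 123 130 130 130 130 129 127 128 128 128 127 129 128
  128 127  88 121 145 149 149]
 [151 150 146 115 108 124 130 130 129 129 129 128 127 128 128 127 128 127
  128 125  87 121 144 150 149]
 [150 151 147 113 109 124 129 131 129 129 128 128 127 128 127 128 129 127
  127 123  85 118 145 149 150]
 [150 150 146 114 121 128 130 130 129 129 128 127 127 127 127 127 127 128
  127 110  80 140 150 150 150]]
```

```bash
python3 -m pendant '[0.03,0,-0.0005,0.001,0,0.03,0,-0.0005,0.0015,0,0.03,0,-0.0005,0.002,0,0.03,0,-0.0005,0.0023,0,0.03,0,-0.0005,0.0023,0]'; python3 -m pendant '[0.03,0,0,0.0003,0,0.03,0,0,0.0003,0,0.03,0,0,0.0003,0]';python3 -m pendant '[0.03,0,0,0.0003,0,0.03,0,0,0.0003,0,0.03,0,0,0.0003,0]'
```

```text
time: 5.65
tool_pos: [0.5554, -0.2187, 0.0182]
tcp_rot: [-3.142, 0.0, 1.415]
contact_force: [0.3, -0.2, -1.5]
opening: 0.36
grip_force: 30.0
time: 5.95
tool_pos: [0.5554, -0.2187, 0.0179]
tcp_rot: [3.142, 0.0, 1.415]
contact_force: [-0.0, 0.1, -1.5]
opening: 0.357
grip_force: 30.0
time: 6.25
tool_pos: [0.5554, -0.2187, 0.0176]
tcp_rot: [-3.142, 0.0, 1.415]
contact_force: [-0.6, 0.0, -1.7]
opening: 0.359
grip_force: 30.0
```

```bash
for i in 1; do python3 -m pendant '[0.03,0,0,0.0003,0,0.03,0,0,0.0003,0]'|grep -E "pos|force";done; python3 -m pendant '[0.03,0,0,0.0003,0,0.03,0,0,0.0003,0]'|grep -E "pos|force"
```

```text
tool_pos: [0.5554, -0.2187, 0.0173]
contact_force: [-0.4, 1.4, -1.4]
grip_force: 30.0
tool_pos: [0.5554, -0.2187, 0.017]
contact_force: [0.1, 1.2, -1.7]
grip_force: 30.0
```

```bash
python3 -m pendant '[0.03,0,0,0.0003,0,0.03,0,0,0.0003,0]'|grep -E "pos|force"; python3 -m pendant '[0.03,0,0,0.0003,0,0.03,0,0,0.0003,0]'|grep -E "pos|force"
```

```text
tool_pos: [0.5554, -0.2187, 0.0167]
contact_force: [-0.8, 0.1, -1.2]
grip_force: 30.0
tool_pos: [0.5554, -0.2187, 0.0166]
contact_force: [-2.2, 2.1, 4.2]
grip_force: 30.0
```

```bash
python3 -m pendant '[0.03,0.001,0,-0.0002,0,0.03,0.002,0,-0.0002,0,0.03,0.003,0,-0.0002,0,0.03,0.004,0,-0.0002,0,0.03,0.0045,0,-0.0002,0,0.03,0.0045,0,-0.0002,0]'|grep -E "pos|force"; python3 -m pendant '[0.03,0.0003,0,0,0,0.03,0.0006,0,0,0,0.03,0.0006,0,0,0]'|grep -E "pos|force"
```

```text
tool_pos: [0.5562, -0.2141, 0.0166]
contact_force: [-0.1, -0.3, -0.2]
grip_force: 30.0
tool_pos: [0.5562, -0.2137, 0.0166]
contact_force: [0.2, -0.9, -0.2]
grip_force: 30.0
```

```bash
for i in 1; do python3 -m pendant '[0.03,0.0003,0,0,0,0.03,0.0006,0,0,0,0.03,0.0006,0,0,0]'|grep -E "pos|t_force"; python3 -m pendant '[0.03,0.0002,0,0,0,0.03,0.0004,0,0,0,0.03,0.0004,0,0,0]'|grep -E "pos|t_force";done
```

```text
tool_pos: [0.5563, -0.213, 0.0166]
contact_force: [0.2, 0.1, -0.2]
tool_pos: [0.5564, -0.2126, 0.0166]
contact_force: [0.0, -0.8, 0.2]
```

```bash
python3 -m pendant '[0.03,0.0002,0,0,0,0.03,0.0004,0,0,0,0.03,0.0004,0,0,0]'|grep -E "pos|t_force"
```

```text
tool_pos: [0.5564, -0.2123, 0.0166]
contact_force: [-0.6, -0.0, -0.7]
```

```bash
python3 -m pendant '[0.03,0.0002,0,0,0,0.03,0.0004,0,0,0,0.03,0.0004,0,0,0]'|grep -E "pos|t_force"
```

```text
tool_pos: [0.5565, -0.2119, 0.0166]
contact_force: [-0.3, -0.6, -0.7]
```

```bash
python3 -m pendant '[0.03,0.0002,0,0,0,0.03,0.0003,0,0,0,0.03,0.0003,0,0,0]'|grep -E "pos|t_force"
```

```text
tool_pos: [0.5565, -0.2116, 0.0166]
contact_force: [-0.1, -1.0, -0.5]
```

```bash
python3 -m pendant '[0.03,0.0002,0,0,0,0.03,0.0003,0,0,0,0.03,0.0003,0,0,0]'|grep -E "pos|t_force"
```

```text
tool_pos: [0.5566, -0.2113, 0.0166]
contact_force: [-0.6, -0.0, -0.0]
```

```bash
python3 -m pendant '[0.03,0.0002,0,0,0,0.03,0.0003,0,0,0,0.03,0.0003,0,0,0]'|grep -E "pos|t_force"
```

```text
tool_pos: [0.5566, -0.2112, 0.0166]
contact_force: [0.5, -2.2, -0.7]
```

```bash
python3 -m pendant '[0.03,0.0002,0,0,0,0.03,0.0003,0,0,0,0.03,0.0003,0,0,0]'|grep -E "pos|t_force"
```

```text
tool_pos: [0.5566, -0.2111, 0.0166]
contact_force: [0.4, -5.5, -2.0]
```

```bash
python3 -m pendant '[0.03,0.0002,0,0,0,0.03,0.0003,0,0,0,0.03,0.0003,0,0,0]'|grep -E "pos|t_force"
```

```text
tool_pos: [0.5566, -0.2111, 0.0166]
contact_force: [-0.7, -6.7, -2.8]
```

```bash
python3 -m pendant '[0.03,0.00005,0,0,0,0.03,0.00005,0,0,0,0.03,0.00005,0,0,0,0.03,0.00005,0,0,0]'|grep -E "pos|t_force"
```

```text
tool_pos: [0.5566, -0.2111, 0.0166]
contact_force: [-1.2, -6.2, -3.1]
```

```bash
python3 -m pendant '[0.03,0,0,0,0,0.03,0,0,0,0,0.03,0,0,0,0,0.03,0,0,0,0,0.03,0,0,0,0]'|grep -E "pos|t_force"
```

```text
tool_pos: [0.5566, -0.2111, 0.0166]
contact_force: [-0.1, -7.1, -3.3]
```

```bash
python3 -m pendant '[0.03,0,0,0,0,0.03,0,0,0,0,0.03,0,0,0,0,0.03,0,0,0,0,0.03,0,0,0,0]'; python3 go.py
```

```text
time: 12.05
tool_pos: [0.5566, -0.2111, 0.0166]
tcp_rot: [3.141, 0.001, 1.415]
contact_force: [-0.0, -7.2, -3.2]
opening: 0.361
grip_force: 30.0
t 12.05 p [ 556.6 -211.1   16.6] rot [1.7999e+02 6.0000e-02 8.1070e+01] F [-0.  -7.2 -3.2] op 34.0 g 30.0 q [-0.07  0.66  0.51  1.83 -0.44  0.76  0.52]
```

```bash
python3 -m pendant '[0.036,0,0,0,0,0.04,0,0,0,0,0.05,0,0,0,0,0.05,0,0,0,0,0.05,0,0,-0.02,0,0.05,0,0,-0.05,0,0.05,0,0,-0.1,0,0.05,0,0,-0.15,0,0.05,0,0,-0.2,0,0.05,0,0,-0.2,0]'; python3 go.py 540 0 215 140;python3 go.py 558.5 181 215 186
```

```text
time: 13.05
tool_pos: [0.5591, -0.2115, 0.223]
tcp_rot: [3.133, 0.0, 1.415]
contact_force: [0.6, -0.1, -0.3]
opening: 0.53
grip_force: 0.0
shift mm [206.  -51.7   7.5] turn -58.9
t 13.05 p [ 559.1 -211.5  223. ] rot [1.7949e+02 2.0000e-02 8.1080e+01] F [ 0.6 -0.1 -0.3] op 49.8 g 0.0 q [-0.18  0.4   0.65  1.69 -0.27  1.13  0.38]
shift mm [387.7 -61.5   7.3] turn -104.9
t 13.05 p [ 559.1 -211.5  223. ] rot [1.7949e+02 2.0000e-02 8.1080e+01] F [ 0.6 -0.1 -0.3] op 49.8 g 0.0 q [-0.18  0.4   0.65  1.69 -0.27  1.13  0.38]
```

```bash
python3 -m pendant '[0.065,0.388,-0.0615,0,-105,0.065,0.388,-0.0615,0,-105,0.065,0.388,-0.0615,0,-105,0.065,0.388,-0.0615,0,-105,0.065,0.388,-0.0615,0,-105,0.065,0.388,-0.0615,0,-105,0.065,0.388,-0.0615,0,-105,0.065,0.388,-0.0615,0,-105,0.065,0.388,-0.0615,0,-105,0.065,0.388,-0.0615,0,-105,0.065,0.388,-0.0615,0,-105,0.065,0.388,-0.0615,0,-105]'; python3 go.py 558.5 180.5 160 186.4; python3 - <<'E'
from m import *
c=snap('top','t3');th=np.radians(-8.9);ex=np.array([np.cos(th),np.sin(th)]);ey=np.array([-ex[1],ex[0]])
for n in 'ts':
    if n=='s': c=snap('side','s3')
    P=cloud(c);m=(abs(P[...,:2]-[.557,-.206])<.035).all(-1)&(P[...,2]>.043)&(P[...,2]<.054)
    q=P[m][:,:2]*1000-[554.9,-224];print(n,rect(P,m));x=q@ex;y=q@ey;print(x.min(),x.max(),y.min(),y.max())
A=cv2.resize(c['color'][235:305,330:400],None,fx=6,fy=6,interpolation=2);c=load('t3')
B=cv2.resize(c['color'][170:210,370:410],None,fx=9,fy=9,interpolation=2)
C=np.zeros((420,785,3),np.uint8);C[:,:420]=A;C[:360,425:]=B;cv2.imwrite('pics/c3.png',C[:,:,::-1])
E
```

```text
time: 14.25
tool_pos: [0.5558, 0.1827, 0.2162]
tcp_rot: [-3.142, -0.001, -3.061]
contact_force: [0.3, -0.0, 0.6]
opening: 0.69
grip_force: 0.0
shift mm [-2.5 -2.4 56.2] turn -1.8
t 14.25 p [555.8 182.7 216.2] rot [-1.8000e+02 -3.0000e-02 -1.7541e+02] F [ 0.3 -0.   0.6] op 64.9 g 0.0 q [-0.51  0.34  0.18  1.71 -0.07  1.1   1.34]
t (92, array([ 556.4, -207. ,   19.8,   32.6,   83.8]), array([ 556.9, -207.5]), np.float64(49.7))
-17.467457050287 15.561935294283051 7.402258565043418 27.259311941938066
s (124, array([ 556.8, -208. ,   22.5,   33.2,   81.6]), array([ 556.7, -210.7]), np.float64(47.3))
-17.19781567110963 16.038315002015285 4.727206321997004 27.334127030543467
```

View pics/c3.png

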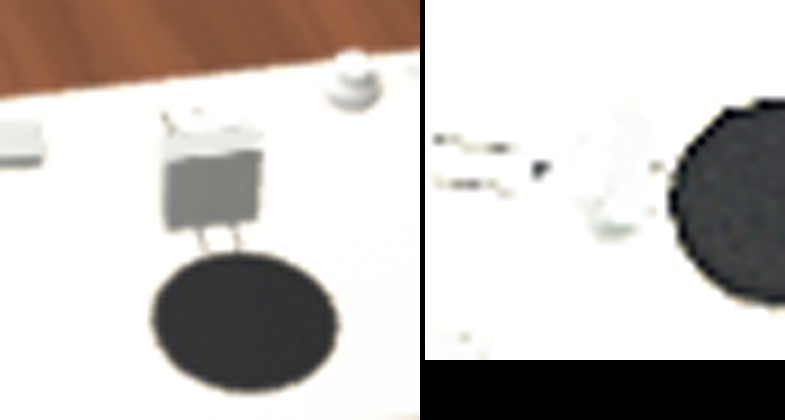

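The coupon stands upright and flush in front of the post, about (210,190) in the left crop. Next is the tweezers.

```bash
python3 -m pendant '[0.065,-0.0025,-0.0024,0.03,-1.8,0.065,-0.0025,-0.0024,0.056,-1.8,0.065,-0.0025,-0.0024,0.056,-1.8,0.065,-0.0025,-0.0024,0.056,-1.8,0.065,-0.0025,-0.0024,0.056,-1.8]'; python3 go.py 558.5 180.5 77 186.4
```

```text
time: 14.85
tool_pos: [0.5593, 0.1806, 0.162]
tcp_rot: [3.141, 0.002, -3.038]
contact_force: [0.4, 0.4, -0.6]
opening: 0.695
grip_force: 0.0
shift mm [ 1. -0. 85.] turn -0.5
t 14.85 p [559.3 180.6 162. ] rot [ 1.7998e+02  9.0000e-02 -1.7407e+02] F [ 0.4  0.4 -0.6] op 65.3 g 0.0 q [-0.5   0.4   0.17  1.76 -0.08  0.99  1.38]
```

```bash
python3 -m pendant '[0.065,0.0005,0,0.03,-0.5,0.065,0.0005,0,0.06,-0.5,0.065,0.0005,0,0.075,-0.5,0.065,0.0005,0,0.083,-0.5,0.065,0.0005,0,0.083,-0.5,0.065,0.0005,0,0.083,-0.5,0.065,0.0005,0,0.083,-0.5]'; python3 go.py 558.5 180.5 77 186.4;  python3 -c "
from h import *
c=snap('side','s4');crop(c,255,70,375,190,5,'s4c')"
```

```text
time: 15.55
tool_pos: [0.5589, 0.1805, 0.0788]
tcp_rot: [3.141, 0.002, -3.028]
contact_force: [-0.1, -0.3, 0.0]
opening: 0.693
grip_force: 0.0
shift mm [0.4 0.1 1.8] turn 0.1
t 15.55 p [558.9 180.5  78.8] rot [ 1.7998e+02  1.0000e-01 -1.7348e+02] F [-0.1 -0.3  0. ] op 65.1 g 0.0 q [-0.48  0.5   0.15  1.82 -0.1   0.83  1.4 ]
```

View pics/s4c.png

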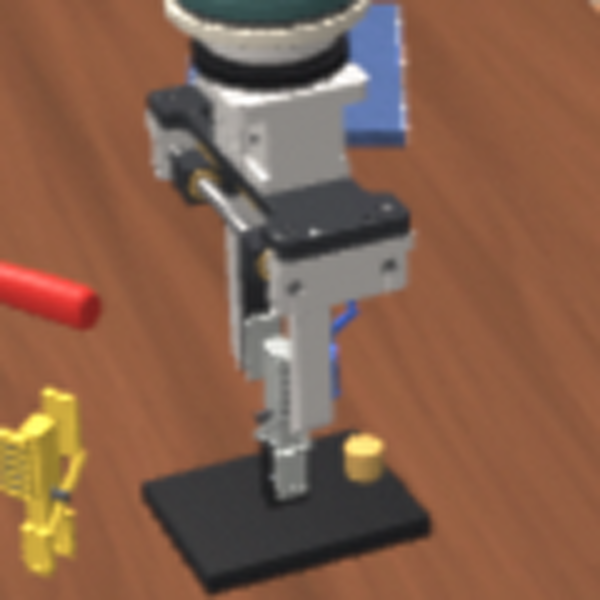

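```bash
python3 - <<'E'
from m import *
c=load('s4')
for X in([.5605,.158,.096],[.5565,.203,.096],[.5585,.181,.107],[.5585,.181,.078],[.5605,.148,.078],[.562,.148,.11]): u,v=pix(c,X);print(X,round((u-255)*5),round((v-70)*5))
P=cloud(c);m=(abs(P[...,0]-.5585)<.03)&(abs(P[...,1]-.147)<.012)&(P[...,2]>.08)&(P[...,2]<.12);print(rect(P,m))
E
```

```text
[0.5605, 0.158, 0.096] 293 382
[0.5565, 0.203, 0.096] 260 340
[0.5585, 0.181, 0.107] 275 342
[0.5585, 0.181, 0.078] 277 390
[0.5605, 0.148, 0.078] 299 422
[0.562, 0.148, 0.11] 301 368
(76, array([561.3, 147.1,  19.5,  27. ,  11.3]), array([559.6, 142.7]), np.float64(98.4))
```

```bash
python3 -m pendant '[0.065,0,0,0.0015,0,0.05,0,0,0.0015,0,0.046,0,0,0.0015,0,0.04,0,0,0.0015,0,0.032,0,0,0.0015,0,0.032,0,0,0.0015,0,0.032,0,0,0.0015,0,0.032,0,0,0.0015,0,0.032,0,0,0.0015,0]' 35; python3 go.py
```

```text
time: 16.5
tool_pos: [0.5584, 0.1804, 0.0764]
tcp_rot: [3.141, 0.0, -3.028]
contact_force: [-0.5, 1.2, 6.4]
opening: 0.35
grip_force: 32.0
t 16.5 p [558.4 180.4  76.4] rot [ 1.7999e+02  3.0000e-02 -1.7347e+02] F [-0.5  1.2  6.4] op 32.9 g 32.0 q [-0.48  0.5   0.15  1.82 -0.1   0.82  1.4 ]
```

```bash
python3 -m pendant '[0.032,0,0,-0.0003,0,0.032,0,0,-0.0003,0,0.032,0,0,-0.0003,0]'; python3 -c "
from h import *
c=snap('side','s5');crop(c,275,110,355,190,7,'s5c')"
```

```text
time: 16.8
tool_pos: [0.5583, 0.1803, 0.0765]
tcp_rot: [-3.142, 0.0, -3.028]
contact_force: [0.3, 1.2, 3.8]
opening: 0.35
grip_force: 31.8
```

View pics/s5c.png

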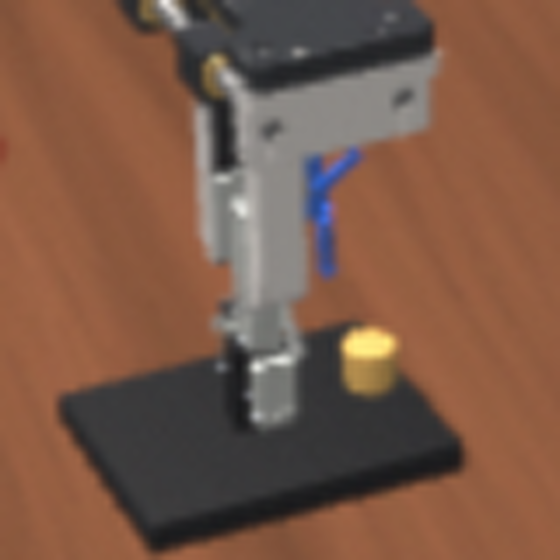

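```bash
python3 -m pendant '[0.032,0,0,-0.003,0,0.032,0,0,-0.008,0,0.032,0,0,-0.015,0,0.032,0,0,-0.025,0,0.032,0,0,-0.035,0,0.032,0,0,-0.05,0,0.032,0,0,-0.07,0,0.032,0,0,-0.09,0,0.032,0,0,-0.09,0,0.032,0,0,-0.09,0]' ; python3 go.py 557.2 -207.1 166 171.1; python3 - <<'E'
from m import *
b=snap('side','s6');a=snap('top','t6')
P=cloud(b);t=bot.get_state()['tool_pos'];q=P-t
for lo,hi in((-.058,-.048),(-.046,-.035),(-.032,-.026)):
    m=(abs(q[...,:2])<.04).all(-1)&(q[...,2]>lo)&(q[...,2]<hi)
    if m.sum()>3: print(lo,rect(q,m))
crop(b,265,70,365,170,6,'s6c')
E
```

```text
time: 17.85
tool_pos: [0.5583, 0.1803, 0.1669]
tcp_rot: [3.141, 0.001, -3.028]
contact_force: [-0.0, 0.3, -1.5]
opening: 0.347
grip_force: 31.2
shift mm [  45.2 -384.8    0.8] turn 15.4
t 17.85 p [558.3 180.3 166.9] rot [ 1.7999e+02  5.0000e-02 -1.7347e+02] F [-0.   0.3 -1.5] op 32.6 g 31.2 q [-0.5   0.39  0.17  1.76 -0.08  1.    1.38]
-0.058 (23, array([-0.4, -2.4, 12.7, 40.3, 12. ]), array([-0. , -6.1]), np.float64(-50.8))
-0.046 (45, array([ 0.9, -2.7, 15.7, 37.6,  5.8]), array([ 0.2, -4.9]), np.float64(-40.9))
-0.032 (25, array([-0.1, -2.6, 17.8, 34.2, 12.5]), array([ 0.6, -9.8]), np.float64(-28.4))
```

View pics/s6c.png

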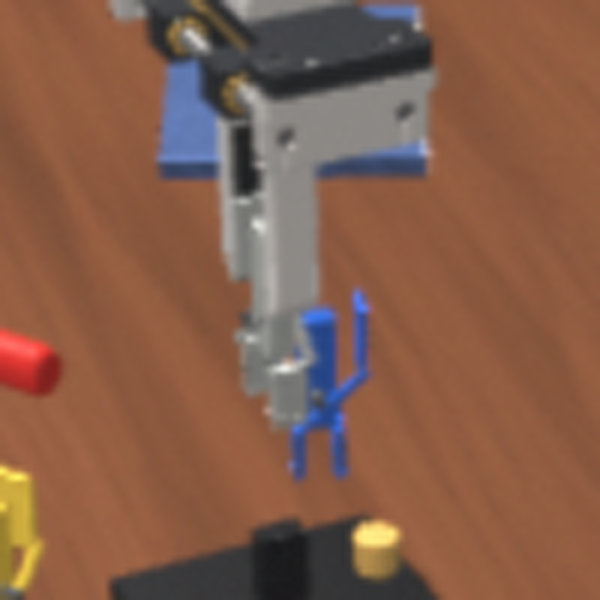

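Tweezers are held open and clear of the fin: jaws at crop (255,370) and (288,395), stand fin below at (280,550). Carrying over.

```bash
python3 -m pendant '[0.032,0.005,-0.04,0,2,0.032,0.010,-0.085,0,4,0.032,0.016,-0.135,0,6,0.032,0.022,-0.185,0,8,0.032,0.028,-0.235,0,10,0.032,0.034,-0.285,0,12,0.032,0.04,-0.335,0,14,0.032,0.044,-0.37,0,15.4,0.032,0.0452,-0.3848,0,15.4,0.032,0.0452,-0.3848,0,15.4,0.032,0.0452,-0.3848,0.0,15.4,0.032,0.0452,-0.3848,0.0,15.4]'; python3 go.py 557.2 -207.1 115 171.1
```

```text
time: 19.15
tool_pos: [0.5573, -0.2053, 0.1661]
tcp_rot: [3.141, -0.0, 2.989]
contact_force: [-0.1, 0.9, -0.8]
opening: 0.348
grip_force: 31.2
shift mm [-0.2 -1.8 51.1] turn 0.2
t 19.15 p [ 557.3 -205.3  166.1] rot [ 1.7997e+02 -3.0000e-02  1.7126e+02] F [-0.1  0.9 -0.8] op 32.7 g 31.2 q [ 0.03  0.42  0.36  1.74 -0.17  1.01  1.86]
```

```bash
python3 -m pendant '[0.032,-0.0002,-0.001,0.02,0.2,0.032,-0.0002,-0.0018,0.04,0.2,0.032,-0.0002,-0.0018,0.051,0.2,0.032,-0.0002,-0.0018,0.051,0.2,0.032,-0.0002,-0.0018,0.051,0.2,0.032,-0.0002,-0.0018,0.051,0.2]'; python3 go.py 557.2 -207.1 105 171.1;python3 -c "
from h import *
c=snap('side','s7');crop(c,325,200,405,285,7,'s7c')"
```

```text
time: 19.75
tool_pos: [0.5575, -0.2089, 0.1164]
tcp_rot: [-3.141, 0.001, 2.984]
contact_force: [-0.4, 0.8, -0.7]
opening: 0.35
grip_force: 31.2
shift mm [ 0.6  1.8 11.4] turn -0.2
t 19.75 p [ 557.5 -208.9  116.4] rot [-1.7999e+02  7.0000e-02  1.7094e+02] F [-0.4  0.8 -0.7] op 32.9 g 31.2 q [ 0.04  0.48  0.34  1.78 -0.2   0.91  1.88]
```

View pics/s7c.png

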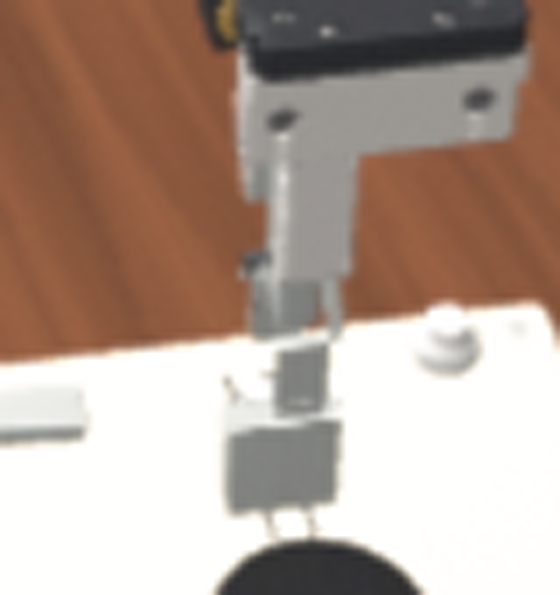

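```bash
cat > jaw.py <<'E'
import sys
from m import *
c=load(sys.argv[1]);th=np.radians(-8.9);ex=np.array([np.cos(th),np.sin(th)]);ey=np.array([-ex[1],ex[0]]);o=np.array([.5549,-.224])
P=cloud(c);X=(P[...,:2]-o)@ex*1000;Y=(P[...,:2]-o)@ey*1000;Z=P[...,2]*1000
def row(v): print(v,[(u,round(X[v,u]),round(Y[v,u]),round(Z[v,u])) for u in range(352,380) ])
for lo,hi in((20,30),(30,40),(40,47),(56,62),(62,68),(68,76),(76,84)):
    m=(abs(X)<30)&(Y<13)&(Y>-15)&(Z>lo)&(Z<hi)
    if m.sum(): print(lo,m.sum(),np.round([X[m].min(),X[m].max(),(X[m].min()+X[m].max())/2,X[m].mean(),Y[m].mean()],1))
# ray/plane: near face at plate y, column edges read at crop scale 7
def ray(u,v,yp):
    O=-c['R'].T@c['t'];r=c['R'].T@np.array([(u-c['cx'])/c['fx'],(v-c['cy'])/c['fy'],1])
    k=(yp/1000-(O[:2]-o)@ey)/(r[:2]@ey);p=O+r*k;return np.round([(p[:2]-o)@ex*1000,p[2]*1000],1)
f=lambda x,y:(x/7+325-.43,y/7+200-.43)
for n,x,y,yp in(('jawL',275,380,0),('jawR',328,380,0),('cL',228,460,7),('cR',338,460,7)): print(n,ray(*f(x,y),yp))
E
python3 jaw.py s7; python3 -c "
import numpy as np
th=np.radians(-8.9);d=np.array([557.5-554.9,-208.9+224]);print(d@[np.cos(th),np.sin(th)],d@[-np.sin(th),np.cos(th)])"
```

```text
20 57 [-17.4  16.8  -0.3  -0.3   6.9]
30 56 [-17.3  16.4  -0.5  -1.5   6.6]
40 49 [-17.2  16.6  -0.3  -0.1   6.9]
56 6 [-5.4  2.7 -1.4 -1.  -1.6]
62 15 [-6.   8.5  1.3  1.9 -2.6]
68 25 [-6.4  8.7  1.1  1.  -2.4]
76 24 [-6.5  8.   0.8  0.6 -2.3]
jawL [-5.8 73.1]
jawR [ 9.6 70.5]
cL [-17.  36.]
cR [16.  30.4]
0.23256881787846662 15.320440977496391
```

```bash
python3 -m pendant '[0.032,0.0013,0.0016,0,-0.1,0.032,0.0013,0.0016,0,-0.1,0.032,0.0013,0.0016,0,-0.1,0.032,0.0013,0.0016,0,-0.1]'; python3 go.py 556.2 -207 105 171.1;python3 -c "
from h import *
snap('side','s8')"; python3 jaw.py s8; python3 -c "
import numpy as np
from plant import bot
th=np.radians(-8.9);d=bot.get_state()['tool_pos'][:2]*1000-[554.9,-224];print(d@[np.cos(th),np.sin(th)],d@[-np.sin(th),np.cos(th)])"
```

```text
time: 20.2
tool_pos: [0.556, -0.2072, 0.1155]
tcp_rot: [-3.142, 0.0, 2.985]
contact_force: [-0.1, 0.5, 0.4]
opening: 0.348
grip_force: 31.2
shift mm [-0.2  0.3 10.5] turn -0.1
t 20.2 p [ 556.  -207.2  115.5] rot [-1.8000e+02  1.0000e-02  1.7102e+02] F [-0.1  0.5  0.4] op 32.7 g 31.2 q [ 0.04  0.48  0.34  1.78 -0.2   0.91  1.88]
20 54 [-18.1  16.4  -0.9  -1.    6.9]
30 60 [-17.6  16.2  -0.7  -0.8   6.9]
40 47 [-17.3  16.1  -0.6  -0.8   7.4]
56 6 [-7.1  3.3 -1.9 -2.   0.3]
62 18 [-9.3  7.3 -1.  -0.5 -0.6]
68 23 [-8.4  6.3 -1.  -0.6 -1.2]
76 25 [-8.5  6.1 -1.2 -1.8 -1.1]
jawL [-5.8 73.1]
jawR [ 9.6 70.5]
cL [-17.  36.]
cR [16.  30.4]
-1.5575414764658164 16.70264693946106
```

```bash
python3 -m pendant '[0.032,-0.0006,0.0002,0,0,0.032,-0.0006,0.0002,0.004,0,0.032,-0.0006,0.0002,0.008,0,0.032,-0.0006,0.0002,0.012,0,0.032,-0.0006,0.0002,0.0155,0,0.032,-0.0006,0.0002,0.0155,0,0.032,-0.0006,0.0002,0.0155,0]';python3 -c "
import numpy as np
from plant import bot
th=np.radians(-8.9);d=bot.get_state()['tool_pos'][:2]*1000-[554.9,-224];print(d@[np.cos(th),np.sin(th)],d@[-np.sin(th),np.cos(th)])"
```

```text
time: 20.95
tool_pos: [0.5565, -0.2072, 0.0998]
tcp_rot: [-3.141, -0.0, 2.985]
contact_force: [0.2, 0.3, -0.3]
opening: 0.345
grip_force: 31.2
-1.0108900240312704 16.895207196840424
```

No contact. Continuing down gently.

```bash
python3 -m pendant '[0.032,0,0,0.004,0,0.032,0,0,0.008,0,0.032,0,0,0.012,0,0.032,0,0,0.016,0,0.032,0,0,0.019,0,0.032,0,0,0.021,0,0.032,0,0,0.021,0,0.032,0,0,0.021,0]'
```

```text
time: 21.75
tool_pos: [0.5566, -0.2071, 0.079]
tcp_rot: [-3.141, 0.0, 2.985]
contact_force: [0.7, 0.1, -0.7]
opening: 0.35
grip_force: 31.2
```

```bash
python3 -m pendant '[0.032,0,0,0.0005,0,0.032,0,0,0.001,0,0.032,0,0,0.0015,0,0.032,0,0,0.0015,0]'|grep -E "pos|t_force"; python3 -m pendant '[0.032,0,0,0.0003,0,0.032,0,0,0.0005,0,0.032,0,0,0.0005,0]'|grep -E "pos|t_force"
```

```text
tool_pos: [0.5565, -0.2071, 0.0774]
contact_force: [0.4, 0.3, -1.7]
tool_pos: [0.5565, -0.2071, 0.0769]
contact_force: [0.2, 0.1, -0.5]
```

```bash
python3 -m pendant '[0.032,0,0,0.0002,0,0.032,0,0,0.0003,0,0.032,0,0,0.0003,0]'|grep -E "pos|t_force"
```

```text
tool_pos: [0.5566, -0.2071, 0.0766]
contact_force: [-0.0, -0.7, 0.2]
```

```bash
python3 -m pendant '[0.032,0,0,0.0002,0,0.032,0,0,0.0002,0,0.032,0,0,0.0002,0]'|grep -E "pos|t_force"
```

```text
tool_pos: [0.5566, -0.2072, 0.0765]
contact_force: [-0.5, -0.3, 3.6]
```

```bash
python3 -m pendant '[0.032,0,0,0.0002,0,0.032,0,0,0.0002,0,0.032,0,0,0.0002,0]'|grep -E "pos|t_force"
```

```text
tool_pos: [0.5567, -0.2072, 0.0764]
contact_force: [-1.4, -0.4, 5.2]
```

```bash
python3 -m pendant '[0.036,0,0,0,0,0.038,0,0,0,0,0.04,0,0,0,0,0.042,0,0,0,0,0.045,0,0,0,0,0.05,0,0,0,0,0.06,0,0,0,0,0.06,0,0,0,0,0.06,0,0,0,0]';python3 -m pendant '[0.06,0,0,-0.005,0,0.06,0,0,-0.015,0,0.06,0,0,-0.03,0,0.06,0,0,-0.05,0,0.06,0,0,-0.08,0,0.06,0,0,-0.12,0,0.06,-0.03,0.1,-0.14,0,0.06,-0.03,0.14,-0.14,0,0.06,-0.03,0.15,-0.14,0,0.06,-0.03,0.15,-0.14,0]'; python3 - <<'E'
from h import *
c=snap('side','s9');t=snap('top','t9')
A=cv2.resize(c['color'][215:285,325:405],None,fx=6,fy=6,interpolation=2)
B=cv2.resize(t['color'][170:210,370:410],None,fx=8,fy=8,interpolation=2)
C=np.zeros((420,800,3),np.uint8);C[:,:480]=A;C[:320,480:800]=B;cv2.imwrite('pics/c9.png',C[:,:,::-1])
E
python3 jaw.py s9|head -8
```

```text
time: 24.25
tool_pos: [0.5566, -0.2072, 0.0762]
tcp_rot: [-3.141, 0.0, 2.985]
contact_force: [0.2, -0.8, 0.9]
opening: 0.642
grip_force: 0.0
time: 25.25
tool_pos: [0.6113, -0.0565, 0.2179]
tcp_rot: [3.139, 0.002, 2.993]
contact_force: [0.4, -0.1, 0.2]
opening: 0.636
grip_force: 0.0
20 54 [-17.4  16.3  -0.5  -1.3   4.6]
30 58 [-17.4  15.9  -0.7  -1.2   4.3]
40 50 [-17.8  16.6  -0.6  -1.7   5.1]
56 18 [-5.5 10.   2.3  1.3  8.6]
62 7 [-11.5   4.5  -3.5  -1.9   7.4]
68 1 [-11.3 -11.3 -11.3 -11.3  10.3]
76 33 [-11.7   9.8  -0.9  -0.6  -2.9]
jawL [-5.8 73.1]
```

View pics/c9.png

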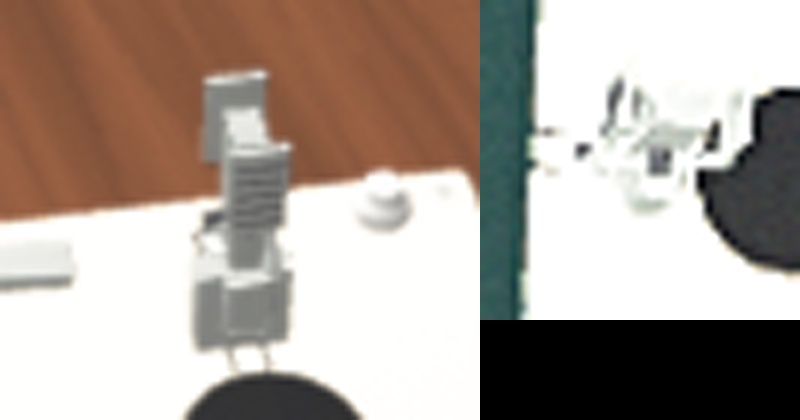

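The tweezers stand upright and centred, with the near jaw (250,305) over the coupon (243,305) and the shoulder on the stack top. The robot is clear, so I hand in.

```bash
python3 -c "
from plant import bot
print(bot.close_job())"
```

```text
the job is handed in; nothing more can be done
None
```

The job is handed in at about 25 s of the 58 s: the coupon was pressed against the post at about 7 N for over a second, and the tweezers now clamp coupon and post with their shoulder resting on top; in the last pictures the coupon sat within about 1 mm of the post's centre line and the robot was clear.

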